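# Close and pin a drill jig over a coupling

### The arm

A 7-joint arm with a two-finger parallel gripper is mounted at the origin on a cart in front of the work surface, level with it; the furniture and walls round the work are solid. World frame = base frame: x ahead of the robot, y to its left, z up, the work surface at z = 0. Lengths are in mm, angles in rad, forces in N, time in s.
With the tool pointing down it reaches from about 425 to 875 mm from the base axis. Payload 9.9 kg.
Tool frame: the origin (TCP) lies on the centre line of the jaws, within the pads' length; the fingertips stand 22 mm ahead of it and the grasp point (between the pads) lies 3 mm ahead of it; z points along the fingers, y is the line along which they close (so a half turn about z gives the same grasp; the last joint's range is limited). The gripper opens to 85 mm and grips with 20 to 120 N. Pads are 22 mm wide; open, the fingers measure 114 mm over their backs; the gripper's body (76 mm by 85 mm) begins 54 mm behind the grasp point. The pads swing forward as they close: fully open they stand 13 mm farther back than shut.
Start: joints at [-1.339, 0.576, 0.025, 1.437, -0.015, 1.129, -0.057], TCP at [209.632, 641.626, 232.989] pointing down, gripper open.
Joint ranges: [-2.76, 2.76], [-0.34, 2.15], [-1.52, 1.57], [0.19, 2.46], [-1.09, 4.23], [0.17, 1.99], [-2.82, 2.82]. Speed limits (rad/s): [2.22, 2.22, 3.01, 3.01, 3.14, 3.14, 3.14].

### API

Orientations are given as a unit quaternion [x, y, z, w].
In Python, from rig import monitor, get_image, workorder, spotter gives the robot as it stands.
- The arm moves only by the tool apply_moves, never from a script. Its argument "targets" is a list that holds one entry, the list of rows, each a list of 6 numbers: the shift along the tool's x, y, z normalised to -1 to 1, where 1 is 0.1 m, then the turn, a rotation vector about the tool's x, y, z normalised to -1 to 1, where 1 is pi rad. In form: [[[x, y, z, wx, wy, wz], ...]]. A call has exactly 10 rows; each row is the pose to reach, as a shift and turn from the pose commanded when the call began, along the tool's axes at that moment, turning the shorter way round; what a row does not reach only later rows make up. A row lasts 1/8 s, in which the tool goes at most 62.5 mm and 10.7 degrees, less where a joint would pass 70% of its speed; a pose out of reach is approached as far as the arm can. A call with a number of a shift or a turn outside -1 to 1 is refused whole. A call with a gripper value outside its range is refused whole. "jaw" is the opening, from 0 (shut) to 1 (fully open), set as the call begins (left out, the last holds). The fingers move at their own pace and stop on an object; the grip force is fixed at half the most. Time passes only in rows, so rows that repeat a pose let the fingers close, or fill a call up. It gives the time, the measured TCP pose, the force, the opening and the grip force at its end, in the units of the state.
- monitor.observe(): the state, without advancing time (a new reading comes with each control period).
- get_image(name): name is "scene" or "side" or "wrist"; returns a dict with "img" (400x640x3 uint8, red, green, blue), "K" (3x3 intrinsics, pixels), "dist_coeffs" ([k1, k2, p1, p2, k3] as OpenCV has them; the pictures are not rectified), "world_from_camera" (4x4, takes a point from camera to world coordinates). Camera axes: x right, y up, looking along -z (the intrinsics and any distortion apply to the point x, -y, -z); pixel columns grow to the right and rows downward; lengths in mm; the calibration is good to about 2 mm. A picture is of the moment at which its call begins. There is no depth.
- workorder.finish_job(): hands the job in; it is judged then, once.
Trained networks look in a picture, given as the dict that the camera call returned (one of the last four; its "shot" number tells which), for a name from the list of things; names that differ only in an ending like _2 or _b are one class to them, and where a whole thing is asked for, a point or a joint stands for the part that bears it (a point fixed in the world has none). Each returns a list of dicts, best first, with "confidence" (0 to 1); they miss things now and then, are a little off and sometimes report something else, mostly with a low value. They report only what shows in the picture. A call takes as long as a camera call.
- spotter.boxes_of(thing, picture): "extent" ([left, top, right, bottom] in pixels, round what is visible of it).
The state is a dict: "clock": time; "joint_positions": joint angles; "qd": joint speeds; "joint_efforts": joint torques, N m; "ee_pos": TCP position; "orientation": TCP orientation; "contact_force": force on the tool from outside, world axes, zero at the start; "moment": the same for the moment, N m; "opening": opening from 0.0 (shut) to 1.0 (fully open); "grasp_force": force on a finger pad.
Only numpy, scipy, OpenCV 4.12 (cv2) and the standard library are available. Lean on these libraries where they do the work, as an engineer would, in place of code of your own. Each camera call takes 0.05 s, during which the arm holds its last target. There are 200 camera calls.

### The job

A coupling is lying in the green drill jig, ready for cross-drilling. Fit the loose drill plate onto the jig's two dowels so that it sits fully down between the two ears, then lock it with the red T-handled pin: push the pin fully home, through both ears and the plate's boss, until its shoulder rests against the ear. Either end of the plate may face you and the pin may go in from either side; do not disturb the other things on the bench.

Things in the scene. Friction and masses are not known exactly. Their poses are not given: they have to be found in the camera images.
- jig: Green drill jig, fixed, base 216 x 96 x 14 mm, a white coupling lying in it (below z = 64 mm). Origin: centre of its underside on the bench; x along its length, y across, z up. At mid-length two upright ears, 44 mm along x, stand at y = -36 to -26 and 26 to 36 mm, tops at z = 107 mm, each bored along y with a 17 mm hole at x = 0, z = 90 mm
- jig_seat (a point): Where the drill plate's origin belongs: x = 0, y = 0, z = 66 mm in the jig's frame, same axes. Level with the flat tops of the two end blocks (26 x 46 mm, at x = -86 and +86 mm), each with an upright bullet-nosed steel dowel in its middle, 10 mm in diameter, 18 mm tall
- jig_hole_right (a point): Centre of the 17 mm hole at the outer face of the ear on the jig's -y side (x = 0, y = -36, z = 90 mm in the jig's frame; same axes)
- jig_hole_left (a point): Centre of the 17 mm hole at the outer face of the ear on the jig's +y side (x = 0, y = 36, z = 90 mm in the jig's frame; same axes)
- drill_plate: Loose aluminium drill plate, 200 x 46 x 10 mm, about 0.45 kg, same end for end, flat on the bench. Origin: centre of its underside; x along its length, z up. 12.5 mm dowel holes at x = -86 and 86 mm. Boss on its middle 34 x 46 mm, z = 10 to 38 mm, bored along y with a 17 mm hole at x = 0, z = 24 mm (in line with the ears' holes once seated). Steel bushes, 6 mm high, at x = -48 and 48 mm
- plate_handle (a point): Centre of the black handle bar above the plate's boss, 65 mm over the plate's underside; bar 66 mm long along the plate's x, 14 mm wide, 14 mm high, 20 mm clear of the boss; same axes as the plate
- lock_pin: Loose T-handled steel lock pin, 145 mm long, all 14 mm thick, about 0.16 kg, flat on the bench. Origin: on the underside, below the middle of its square neck; its axis runs along x at z = 7 mm, nose at +x. Neck x = -20 to 20 mm; red T-bar, 70 mm along y, x = -34 to -20 mm; flat shoulder, 28 mm along y, x = 20 to 25 mm; round 14 mm shank x = 25 to 111 mm, last 12 mm tapered to 7 mm
- pin_tip (a point): Tip of the lock pin's nose, on its axis; same axes as the pin (x points out of the nose). Fully home it stands 50 mm from the jig's middle, beyond the far ear
- pin_grip (a point): Middle of the lock pin's square neck, 14 x 14 mm and 40 mm long, on its axis: the place to grip; same axes as the pin. Fully home it stands 61 mm from the jig's middle
- paste_tin: Bystander: round black and yellow tin, 70 mm in diameter, 55 mm high, standing; origin at the centre of its underside
- plug_gauge: Bystander: round plug gauge, black knurled with grey ends and a red ring, 22 mm in diameter, 99 mm long, lying; origin under its middle
- hex_key: Bystander: black L-shaped hex key lying flat, 32 x 104 x 8 mm; origin under the middle of its outline, y along its long leg

How it is judged (in metres and radians):
On the way, in this order (a step that is already met when the one before it is completed fails the run):
1. the drill plate sits fully down on the jig's dowels (x of drill_plate in the frame of jig between -0.004 and 0.004 m and y of drill_plate in the frame of jig between -0.004 and 0.004 m and z of drill_plate in the frame of jig between 0.062 and 0.069 m and angle between the x axis of drill_plate and the x axis of jig, either way round below 0.05 rad and angle between the z axis of drill_plate and the z axis of jig, either way round below 0.035 rad), for 0.2 s.
2. the lock pin is fully home through both ears and the plate's boss (all of step 1 and x of pin_tip in the frame of jig between -0.005 and 0.005 m and z of pin_tip in the frame of jig between 0.085 and 0.095 m and ((y of pin_tip in the frame of jig above 0.0445 m and y of pin_grip in the frame of jig below -0.05 m) or (y of pin_tip in the frame of jig below -0.0445 m and y of pin_grip in the frame of jig above 0.05 m)) and angle between the x axis of lock_pin and the y axis of jig, either way round below 0.08 rad), for 0.2 s.
At the end, for the whole second after the job is handed in: Plate flat on the end blocks: within 4 mm of the jig's middle, under 3 mm above its seat, turned < 0.05 and tilted < 0.035 rad. Pin through both ears and the boss from either side: shoulder within 5.5 mm of the ear, tip within 5 mm of the bore's axis, axis within 0.08 rad of it. Both at rest (all of step 2 and linear speed of each of drill_plate, lock_pin below 0.02 m/s); the robot touches nothing.
It fails at once if the paste tin is moved more than 30 mm (distance of paste_tin from where it was at the start of the episode above 0.03 m).
It fails at once if the plug gauge is moved more than 30 mm (distance of plug_gauge from where it was at the start of the episode above 0.03 m).
It fails at once if the hex key is moved more than 30 mm (distance of hex_key from where it was at the start of the episode above 0.03 m).
It also fails if it takes over 58 s, if anything falls off the work surface, if the arm or the gripper's body presses on something with over 40 N, if the wrist force passes 120 N, or if a joint passes its speed limit or range.

## Working session

There is one attempt and no reset: what is moved stays moved. The work goes in short steps, Python scripts to look and compute and a tool call to move; the robot and the scene stay as the last step left them, time stands still between calls to the robot, and variables do not carry over. Pictures are saved under pics/ and viewed, at most 10 in all, crops included, and the job is handed in when it is done.

Besides the shell and the picture viewer there is one more tool, called after "Request:" as name([rows], argument=value, ...), one row to a line, values as JSON. apply_moves: Moves the arm, as the interface text tells. Scaled input: -1 to 1 covers 0.1 m each way for a shift and pi rad each way for a turn. Its arguments: {"type":"object","properties":{"targets":{"type":"array","items":{"type":"array","items":{"type":"array","items":{"type":"number"}}}},"jaw":{"type":"number"}},"required":["targets"]}

```bash
mkdir -p pics; ls; cat > h.py <<'E'
import numpy as np, cv2
from rig import monitor, get_image, workorder, spotter
def shot(n,f=None):
    p=get_image(n)
    if f: cv2.imwrite('pics/'+f,p['img'][:,:,::-1])
    return p
def proj(p,X):
    T=np.linalg.inv(np.array(p['world_from_camera'])); X=np.atleast_2d(X).astype(float)
    c=X@T[:3,:3].T+T[:3,3]; c=c*[1,-1,-1]
    return cv2.projectPoints(c,np.zeros(3),np.zeros(3),np.array(p['K']),np.array(p['dist_coeffs']))[0][:,0]
def onplane(p,px,z):
    u=cv2.undistortPoints(np.array(px,float).reshape(-1,1,2),np.array(p['K']),np.array(p['dist_coeffs']))[:,0]
    T=np.array(p['world_from_camera']); d=np.c_[u[:,0],-u[:,1],-np.ones(len(u))]@T[:3,:3].T
    o=T[:3,3]; return o+d*((z-o[2])/d[:,2])[:,None]
E
python3 - <<'E'
from h import *
np.set_printoptions(precision=1,suppress=True)
for n in ['scene','side']:
    p=shot(n,n+'1.png'); print(n,np.array(p['world_from_camera']),p['K'][0])
    for t in ['jig','drill_plate','lock_pin','paste_tin','plug_gauge','hex_key']:
        print(t,[(np.round(b['extent']),round(b['confidence'],2)) for b in spotter.boxes_of(t,p)[:2]])
print(monitor.observe())
E
```

```text
pics
scene [[   0.7    0.5   -0.5  114.1]
 [  -0.7    0.5   -0.4 -562.8]
 [   0.     0.6    0.8  837.1]
 [   0.     0.     0.     1. ]] [515.    0.  316.4]
jig [(array([182., 161., 291., 249.]), 0.94)]
drill_plate [(array([254., 233., 352., 296.]), 0.82)]
lock_pin [(array([318., 261., 360., 325.]), 0.88)]
paste_tin [(array([402., 266., 423., 306.]), 0.96)]
plug_gauge [(array([326., 182., 358., 222.]), 0.78)]
hex_key [(array([351., 219., 402., 257.]), 0.8), (array([402., 264., 424., 309.]), 0.42)]
side [[   0.7    0.4   -0.6   60.5]
 [  -0.7    0.4   -0.6 -718.3]
 [  -0.     0.8    0.5  569.4]
 [   0.     0.     0.     1. ]] [383.6   0.  321.3]
jig [(array([218., 165., 304., 226.]), 0.74), (array([318., 236., 359., 285.]), 0.5)]
drill_plate [(array([266., 210., 354., 262.]), 0.76)]
lock_pin [(array([321., 236., 356., 282.]), 0.84)]
paste_tin [(array([215., 162., 305., 228.]), 0.21)]
plug_gauge [(array([334., 192., 357., 214.]), 0.64)]
hex_key [(array([353., 218., 376., 229.]), 0.67)]
{'clock': 0.7, 'joint_positions': array([-1.3,  0.6,  0. ,  1.4, -0. ,  1.1, -0.1]), 'qd': array([ 0., -0.,  0., -0.,  0.,  0., -0.]), 'joint_efforts': array([ -0. , -76.5,   2.2, -28.6,   0. ,   0. ,   0. ]), 'ee_pos': array([209.7, 641.6, 233. ]), 'orientation': array([ 0.2,  1. , -0. , -0. ]), 'contact_force': array([-0.1,  0. , -0.3]), 'moment': array([-0., -0.,  0.]), 'grasp_force': 0.0, 'opening': 0.9998911653077679}
```

```bash
python3 - <<'E'
import cv2
a=cv2.imread('pics/scene1.png')[140:340,160:440]; cv2.imwrite('pics/c1.png',cv2.resize(a,(784,560),interpolation=cv2.INTER_CUBIC))
E
```

```text
(no output)
```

View pics/c1.png

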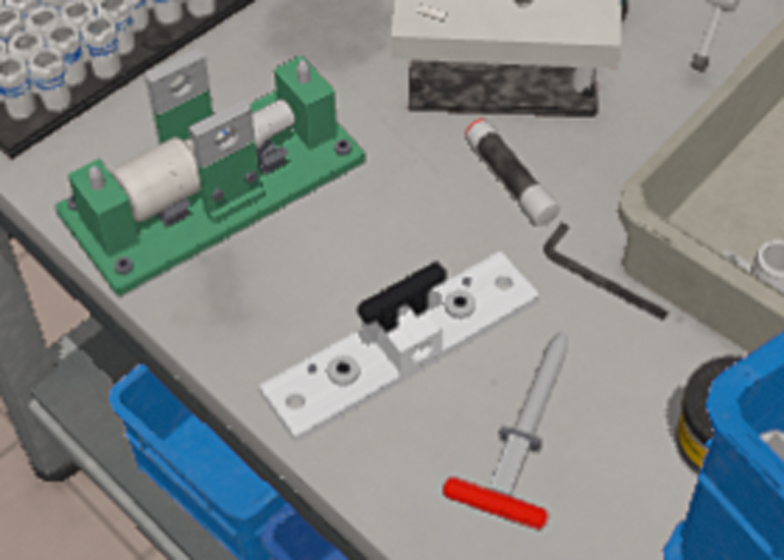

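View pics/side1.png

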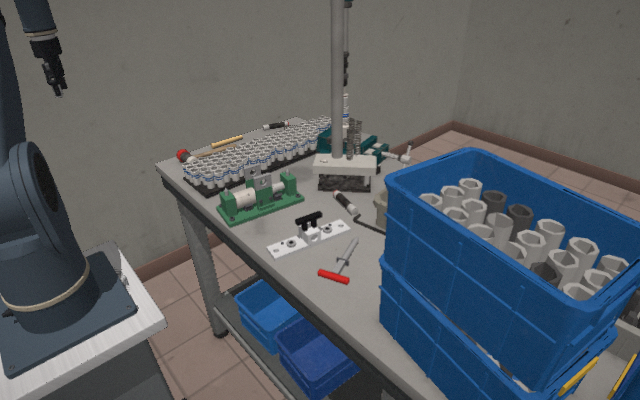

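The crop shows the jig (dowel tips at crop (97,168) and (304,62)), the plate (holes at (296,400) and (503,283)), and the pin (nose (560,338), T-bar (497,504)). The scale is 2.8 and the offset is (160,140). The side view confirms this layout: the bench is clear between them, a drill stand sits behind, and the blue crates are on the right.

```bash
cat >> h.py <<'E'
from scipy.optimize import least_squares
def fit(obs,x0):
    "obs: list of (pic, pixels, body points); returns x,y,yaw"
    def w(v,b):
        c,s=np.cos(v[2]),np.sin(v[2]); b=np.atleast_2d(b).astype(float)
        return np.c_[v[0]+c*b[:,0]-s*b[:,1],v[1]+s*b[:,0]+c*b[:,1],b[:,2]]
    r=least_squares(lambda v:np.concatenate([(proj(p,w(v,b))-px).ravel() for p,px,b in obs]),x0,x_scale=[100,100,1],loss='soft_l1')
    return r.x,np.sqrt(np.mean(r.fun**2))
E
python3 - <<'E'
from h import *
np.set_printoptions(precision=2,suppress=True)
p=shot('scene')
P=lambda l:np.array(l,float)/2.8+[160,140]-0.3
print('plate',fit([(p,P([(262,388),(297,435),(538,295),(503,253),(296,400),(503,283)]),[(-100,23,10),(-100,-23,10),(100,-23,10),(100,23,10),(-86,0,10),(86,0,10)])],[500,0,0]))
print('jig',fit([(p,P([(97,168),(304,62),(122,285),(363,153),(60,204)]),[(-86,0,84),(86,0,84),(-108,-48,14),(108,-48,14),(-108,48,14)])],[500,200,0]))
print('pin',fit([(p,P([(562,338),(450,488),(542,518),(502,432),(540,442)]),[(111,0,7),(-27,32,7),(-27,-32,7),(22,14,7),(22,-14,7)])],[500,-100,0]))
for n,px,z in [('gauge',[(475,125),(545,210)],11),('hex',[(555,235),(665,315)],4),('tin',[(715,370)],55),('box corner',[(400,50),(620,55)],40)]: print(n,onplane(p,P(px),z))
E
```

```text
plate (array([ 498.75, -174.56,   -0.19]), np.float64(0.4606340848448964))
jig (array([500.35,  26.12,  -0.15]), np.float64(1.1243268339848693))
pin (array([ 478.62, -291.35,    0.41]), np.float64(0.7701127836920479))
gauge [[ 676.72  -74.49   11.  ]
 [ 651.79 -168.39   11.  ]]
hex [[ 643.94 -185.73    4.  ]
 [ 645.   -287.71    4.  ]]
tin [[ 601.53 -354.53   55.  ]]
box corner [[ 673.09    3.52   40.  ]
 [ 790.63 -121.59   40.  ]]
```

```bash
cat >> h.py <<'E'
from scipy.spatial.transform import Rotation as R
def plan(xyz,yaw,pos=None,yaw0=None,tilt=True):
    "shift (units of 0.1 m) and turn (units of pi) in tool axes to put TCP at xyz, tool down, tool x at world angle yaw"
    s=monitor.observe(); q=R.from_quat(s['orientation'])
    T=R.from_euler('z',yaw)*R.from_euler('x',np.pi)
    d=q.inv().apply(np.array(xyz)-s['ee_pos'])/100
    print('t',round(s['clock'],2),'pos',np.round(s['ee_pos'],1),'yaw',round(np.arctan2(*q.as_matrix()[[1,0],0]),4),'j7',np.round(s['joint_positions'][6],2),'F',np.round(s['contact_force'],1),'open',round(s['opening'],3))
    print('  shift',np.round(d,4),'turn',np.round((q.inv()*T).as_rotvec()/np.pi,4))
E
python3 - <<'E'
from h import *
plan([470,60,280],2.95)
s=monitor.observe();print(R.from_quat(s['orientation']).as_matrix().round(4))
E
```

```text
t 0.75 pos [209.7 641.6 233. ] yaw 2.8258 j7 -0.06 F [ 0.2 -0.6  0.6] open 1.004
  shift [-4.2812 -4.7198 -0.4699] turn [ 0.      0.     -0.0395]
[[-0.9505  0.3106  0.    ]
 [ 0.3106  0.9505  0.    ]
 [-0.      0.     -1.    ]]
```

Request:
apply_moves([
  [[-0.1,-0.1,-0.01,0,0,0],[-0.2,-0.2,-0.02,0,0,0],[-0.3,-0.3,-0.03,0,0,0],[-0.4,-0.4,-0.04,0,0,0],[-0.5,-0.5,-0.05,0,0,0],[-0.6,-0.6,-0.06,0,0,0],[-0.7,-0.7,-0.07,0,0,0],[-0.8,-0.8,-0.08,0,0,0],[-0.9,-0.9,-0.09,0,0,0],[-1,-1,-0.1,0,0,0]],
], jaw=0.6)

```text
clock: 2.0
ee_pos: [274.0, 514.7, 243.0]
orientation: [0.157, 0.988, -0.0, -0.0]
contact_force: [0.0, 0.6, -0.8]
opening: 0.602
grasp_force: 0.0
```

Request:
apply_moves([
  [[-0.1,-0.1,-0.01,0,0,0],[-0.2,-0.2,-0.02,0,0,0],[-0.3,-0.3,-0.03,0,0,0],[-0.4,-0.4,-0.04,0,0,0],[-0.5,-0.5,-0.05,0,0,0],[-0.6,-0.6,-0.06,0,0,0],[-0.7,-0.7,-0.07,0,0,0],[-0.8,-0.8,-0.08,0,0,0],[-0.9,-0.9,-0.09,0,0,0],[-1,-1,-0.1,0,0,0]],
])

```text
clock: 3.25
ee_pos: [338.1, 388.6, 253.1]
orientation: [0.157, 0.988, 0.0, 0.0]
contact_force: [-0.2, 0.2, 0.4]
opening: 0.6
grasp_force: 0.0
```

Request:
apply_moves([
  [[-0.1,-0.1,-0.01,0,0,0],[-0.2,-0.2,-0.02,0,0,0],[-0.3,-0.3,-0.03,0,0,0],[-0.4,-0.4,-0.04,0,0,0],[-0.5,-0.5,-0.05,0,0,0],[-0.6,-0.6,-0.06,0,0,0],[-0.7,-0.7,-0.07,0,0,0],[-0.8,-0.8,-0.08,0,0,0],[-0.9,-0.9,-0.09,0,0,0],[-1,-1,-0.1,0,0,0]],
])

```text
clock: 4.5
ee_pos: [402.0, 262.4, 263.1]
orientation: [0.157, 0.988, -0.0, 0.0]
contact_force: [-0.6, 0.6, 0.1]
opening: 0.604
grasp_force: 0.0
```

Request:
apply_moves([
  [[-0.1,-0.1,-0.01,0,0,-0.004],[-0.2,-0.2,-0.02,0,0,-0.008],[-0.3,-0.3,-0.03,0,0,-0.012],[-0.4,-0.4,-0.04,0,0,-0.016],[-0.5,-0.5,-0.05,0,0,-0.02],[-0.6,-0.6,-0.06,0,0,-0.024],[-0.7,-0.7,-0.07,0,0,-0.028],[-0.8,-0.8,-0.08,0,0,-0.032],[-0.9,-0.9,-0.09,0,0,-0.036],[-1,-1,-0.1,0,0,-0.04]],
])

```text
clock: 5.75
ee_pos: [465.9, 136.3, 273.1]
orientation: [0.095, 0.996, 0.0, 0.0]
contact_force: [0.9, -0.1, -0.6]
opening: 0.6
grasp_force: 0.0
```

```bash
python3 - <<'E'
from h import *
plan([470,60,280],2.95); plan([498,-160,280],2.95)
p=shot('wrist','w1.png'); print(np.array(p['world_from_camera']).round(2))
E
```

```text
t 5.75 pos [465.9 136.3 273.1] yaw 2.9519 j7 1.06 F [ 0.9 -0.1 -0.6] open 0.6
  shift [-0.1839 -0.7416 -0.0694] turn [0.     0.     0.0006]
t 5.75 pos [465.9 136.3 273.1] yaw 2.9519 j7 1.06 F [ 0.9 -0.1 -0.6] open 0.6
  shift [-0.8737 -2.8494 -0.0694] turn [0.     0.     0.0006]
[[ 1.9000e-01 -9.5000e-01 -2.6000e-01  4.0175e+02]
 [ 9.8000e-01  1.8000e-01  5.0000e-02  1.4795e+02]
 [-0.0000e+00 -2.6000e-01  9.7000e-01  4.1403e+02]
 [ 0.0000e+00  0.0000e+00  0.0000e+00  1.0000e+00]]
```

View pics/w1.png

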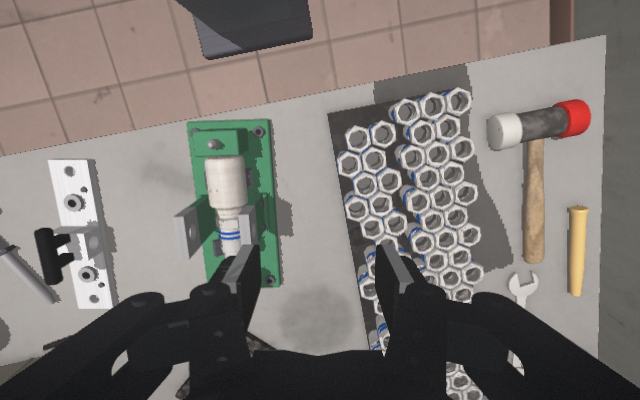

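The wrist view shows the jig at px (188–281, 120–287) with the far dowel at (213,144). The plate is at px (50–115, 158–308). I'll go two steps further so both are near the centre of the picture.

Request:
apply_moves([
  [[-0.03,-0.1,0,0,0,0],[-0.06,-0.2,0,0,0,0],[-0.09,-0.3,0,0,0,0],[-0.12,-0.4,0,0,0,0],[-0.15,-0.5,0,0,0,0],[-0.18,-0.6,0,0,0,0],[-0.21,-0.7,0,0,0,0],[-0.24,-0.8,0,0,0,0],[-0.27,-0.9,0,0,0,0],[-0.3,-1,0,0,0,0]],
])

```text
clock: 7.05
ee_pos: [476.3, 32.6, 273.0]
orientation: [0.095, 0.995, -0.0, 0.0]
contact_force: [0.9, -0.3, -0.0]
opening: 0.597
grasp_force: 0.0
```

Request:
apply_moves([
  [[-0.02,-0.1,0,0,0,0],[-0.04,-0.2,0,0,0,0],[-0.06,-0.3,0,0,0,0],[-0.08,-0.4,0,0,0,0],[-0.1,-0.5,0,0,0,0],[-0.12,-0.6,0,0,0,0],[-0.14,-0.7,0,0,0,0],[-0.16,-0.8,0,0,0,0],[-0.18,-0.9,0,0,0,0],[-0.2,-1,0,0,0,0]],
])

```text
clock: 8.3
ee_pos: [476.9, -69.4, 273.0]
orientation: [0.095, 0.995, -0.0, -0.0]
contact_force: [-0.8, 0.1, -0.3]
opening: 0.602
grasp_force: 0.0
```

```bash
python3 - <<'E'
from h import *
import pickle
plan([498,-160,280],2.95)
p=shot('wrist'); pickle.dump(p,open('w2.pkl','wb'))
a=p['img'][80:350,140:500,::-1]; cv2.imwrite('pics/w2.png',cv2.resize(a,(792,594),interpolation=cv2.INTER_CUBIC))
E
```

```text
t 8.3 pos [476.9 -69.4 273. ] yaw 2.9515 j7 1.52 F [-0.8  0.1 -0.3] open 0.602
  shift [-0.3782 -0.8503 -0.07  ] turn [-0.      0.      0.0005]
```

View pics/w2.png

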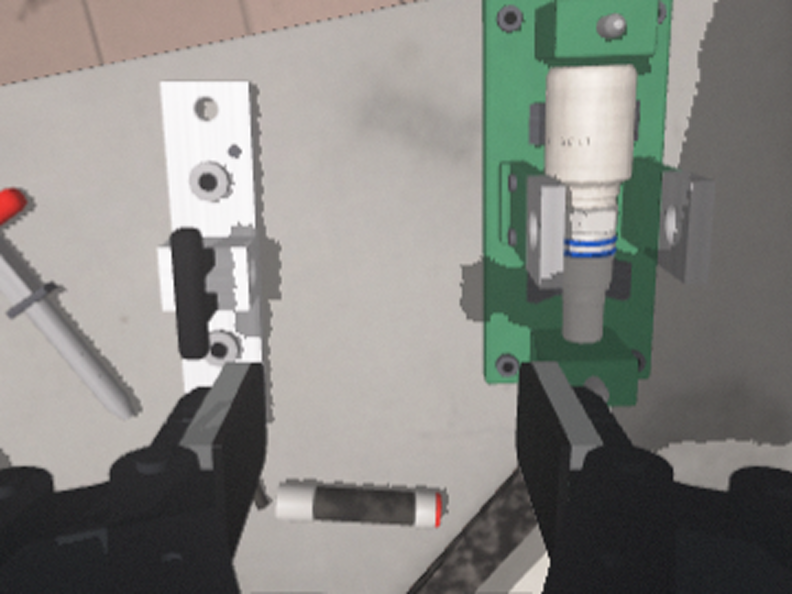

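The crop shows the plate at left, with its far hole at (206,108) and its handle from (186,231) to (193,356). The jig is at right, with its far dowel tip at (612,26) and its near base corners at (485,383) and (650,379). The pin is at far left with its nose at (133,412).

```bash
python3 - <<'E'
from h import *
import pickle
np.set_printoptions(precision=3,suppress=True)
p=pickle.load(open('w2.pkl','rb'))
P=lambda l:np.array(l,float)/2.2+[140,80]-0.3
def run(n,px,b,x0):
    v,r=fit([(p,P(px),b)],x0); c,s=np.cos(v[2]),np.sin(v[2]); b=np.array(b,float)
    w=np.c_[v[0]+c*b[:,0]-s*b[:,1],v[1]+s*b[:,0]+c*b[:,1],b[:,2]]
    print(n,v,r,((proj(p,w)-P(px))*2.2).round(1).tolist()); return v
a=run('plate',[(161,82),(249,81),(206,108),(209,181),(222,348),(186,231),(193,356),(248,248),(248,311),(159,247),(162,310)],[(-100,-23,10),(-100,23,10),(-86,0,10),(-48,0,16),(48,0,16),(-33,0,72),(33,0,72),(-17,23,38),(17,23,38),(-17,-23,38),(17,-23,38)],[498,-175,-.19])
j=run('jig',[(485,383),(650,379),(612,26),(558,56),(655,56)],[(108,-48,14),(108,48,14),(-86,0,84),(-73,-23,66),(-73,23,66)],[500,26,-.15])
print(proj(p,[[j[0]+86*np.cos(j[2]),j[1]+86*np.sin(j[2]),84]])*2.2-[308,176])
plan([a[0],a[1],110],a[2]+np.pi)
E
```

```text
plate [ 497.663 -173.468   -0.188] 0.7958434052666838 [[0.3, -0.9], [-0.1, 0.0], [0.9, 0.3], [0.1, 0.4], [-1.8, 1.4], [-3.1, -0.6], [-0.0, 5.9], [-0.6, -1.0], [2.7, -1.6], [-0.4, 0.2], [2.0, -0.4]]
jig [496.86   25.887  -0.154] 1.2728784251518428 [[-0.8, 2.5], [0.3, 1.0], [4.7, -2.8], [-5.7, 2.2], [0.2, -1.8]]
[[600.828 398.67 ]]
t 8.35 pos [476.9 -70.8 273.1] yaw 2.95 j7 1.52 F [ 0.4 -1.1  0.9] open 0.6
  shift [-0.399 -0.967  1.631] turn [-0.     0.    -0.001]
```

Request:
apply_moves([
  [[-0.04,-0.1,0.1,0,0,0],[-0.08,-0.2,0.2,0,0,0],[-0.12,-0.3,0.3,0,0,0],[-0.16,-0.4,0.4,0,0,0],[-0.2,-0.5,0.5,0,0,0],[-0.24,-0.6,0.6,0,0,0],[-0.28,-0.7,0.7,0,0,0],[-0.32,-0.8,0.8,0,0,0],[-0.36,-0.9,0.9,0,0,0],[-0.4,-0.96,1,0,0,0]],
])

```text
clock: 9.6
ee_pos: [498.2, -171.4, 172.4]
orientation: [0.095, 0.995, -0.0, 0.0]
contact_force: [0.2, 0.0, -1.0]
opening: 0.6
grasp_force: 0.0
```

```bash
python3 - <<'E'
from h import *
plan([497.7,-173.5,68],-.188+np.pi)
p=shot('wrist'); a=p['img'][:,:,::-1]; cv2.imwrite('pics/w3.png',a)
E
```

```text
t 9.6 pos [ 498.2 -171.4  172.4] yaw 2.9509 j7 1.78 F [ 0.2  0.  -1. ] open 0.6
  shift [ 4.0000e-04 -2.1700e-02  1.0435e+00] turn [-0.      0.     -0.0009]
```

View pics/w3.png

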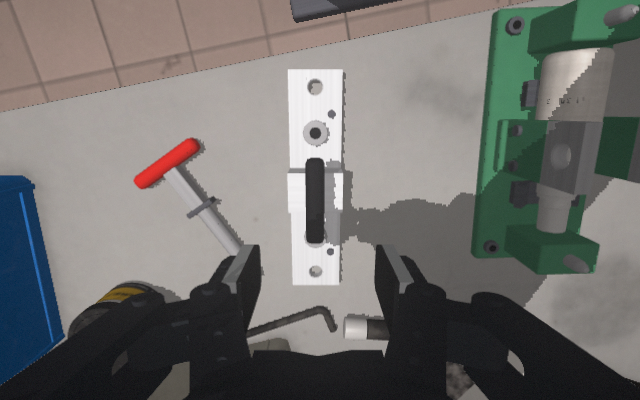

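The plate is centred between the fingers, with its holes at (316,87) and (316,271). The pin is at left, with its T-bar from (139,184) to (195,143) and its shoulder at (204,206).

```bash
python3 - <<'E'
from h import *
np.set_printoptions(precision=3,suppress=True)
p=shot('wrist')
v,r=fit([(p,np.array([(288,69),(343,69),(292,285),(339.5,285),(316,87),(316,271),(316,133)],float),[(-100,-23,10),(-100,23,10),(100,-23,10),(100,23,10),(-86,0,10),(86,0,10),(-48,0,16)])],[498,-173,-.19]);print('plate',v,r)
print('pin',fit([(p,np.array([(140,183),(195,144),(188,214),(219,200)],float),[(-27,-31,7),(-27,31,7),(22,-14,7),(22,14,7)])],[478,-291,.41]))
print('jig',fit([(p,np.array([(498,9),(472,256),(516,26),(491,246)],float),[(-108,-48,14),(108,-48,14),(-98,-38,17),(98,-38,17)])],[497,26,-.15]))
plan([v[0],v[1],68],v[2]+np.pi)
E
```

```text
plate [ 497.534 -174.125   -0.192] 0.3933995383000772
pin (array([ 477.122, -292.091,    0.38 ]), np.float64(2.3678556988782162))
jig (array([498.311,  26.311,  -0.156]), np.float64(3.854570562911853))
t 9.7 pos [ 497.8 -171.1  171.9] yaw 2.9506 j7 1.78 F [ 0.  -0.3 -0.3] open 0.599
  shift [-0.005 -0.03   1.039] turn [-0.    -0.001  0.   ]
```

Request:
apply_moves([
  [[0,-0.02,0.12,0,0,0],[0,-0.03,0.24,0,0,0],[0,-0.03,0.36,0,0,0],[0,-0.03,0.48,0,0,0],[0,-0.03,0.6,0,0,0],[0,-0.03,0.72,0,0,0],[0,-0.03,0.84,0,0,0],[0,-0.03,0.94,0,0,0],[0,-0.03,1,0,0,0],[0,-0.03,1,0,0,0]],
])

```text
clock: 10.95
ee_pos: [497.3, -173.4, 72.6]
orientation: [0.095, 0.995, 0.0, -0.0]
contact_force: [-0.6, -0.6, -0.3]
opening: 0.6
grasp_force: 0.0
```

Request:
apply_moves([
  [[0,0,0.02,0,0,0],[0,0,0.02,0,0,0],[0,0,0.02,0,0,0],[0,0,0.02,0,0,0],[0,0,0.02,0,0,0],[0,0,0.02,0,0,0],[0,0,0.02,0,0,0],[0,0,0.02,0,0,0],[0,0,0.02,0,0,0],[0,0,0.02,0,0,0]],
], jaw=0)

```text
clock: 12.2
ee_pos: [497.6, -173.5, 71.4]
orientation: [0.095, 0.995, -0.0, 0.0]
contact_force: [-0.9, -0.1, 5.1]
opening: 0.122
grasp_force: 59.0
```

```bash
python3 - <<'E'
from h import *
print(monitor.observe()['grasp_force'])
plan([498,26,72+80],-.154+np.pi)
E
```

```text
58.98016691207886
t 12.2 pos [ 497.6 -173.5   71.4] yaw 2.9515 j7 1.83 F [-0.9 -0.1  5.1] open 0.122
  shift [ 0.3729  1.9595 -0.8062] turn [ 0.      0.0002 -0.0115]
```

Request:
apply_moves([
  [[0,0,-0.1,0,0,0],[0,0,-0.2,0,0,0],[0,0.05,-0.3,0,0,0],[0,0.1,-0.4,0,0,0],[0,0.2,-0.5,0,0,0],[0,0.3,-0.6,0,0,0],[0,0.4,-0.7,0,0,0],[0,0.5,-0.8,0,0,-0.005],[0,0.6,-0.9,0,0,-0.01],[0,0.6,-1,0,0,-0.01]],
])

```text
clock: 13.45
ee_pos: [509.0, -113.4, 171.6]
orientation: [0.078, 0.997, 0.0, -0.0]
contact_force: [-0.4, -0.6, -4.5]
opening: 0.126
grasp_force: 58.6
```

```bash
python3 - <<'E'
from h import *
import pickle
plan([498,26,195],-.154+np.pi)
p=shot('wrist'); q=shot('scene'); pickle.dump((p,q),open('w4.pkl','wb'))
cv2.imwrite('pics/w4.png',p['img'][:,:,::-1])
a=q['img'][140:270,160:330,::-1]; cv2.imwrite('pics/s4.png',cv2.resize(a,(680,520),interpolation=cv2.INTER_CUBIC))
E
```

```text
t 13.45 pos [ 509.  -113.4  171.6] yaw 2.9848 j7 1.7 F [-0.4 -0.6 -4.5] open 0.126
  shift [ 0.3266  1.3602 -0.2332] turn [ 0.0001 -0.     -0.0009]
```

View pics/w4.png

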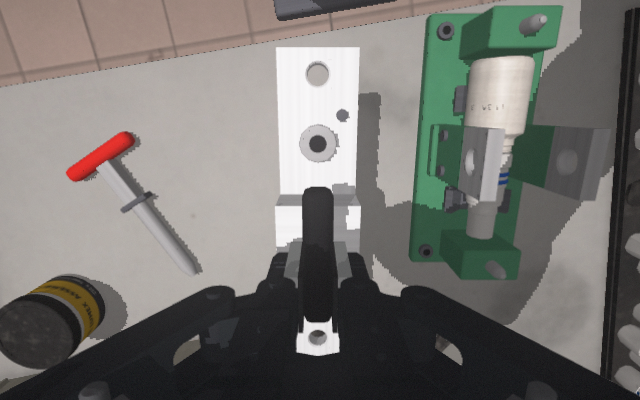

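View pics/s4.png

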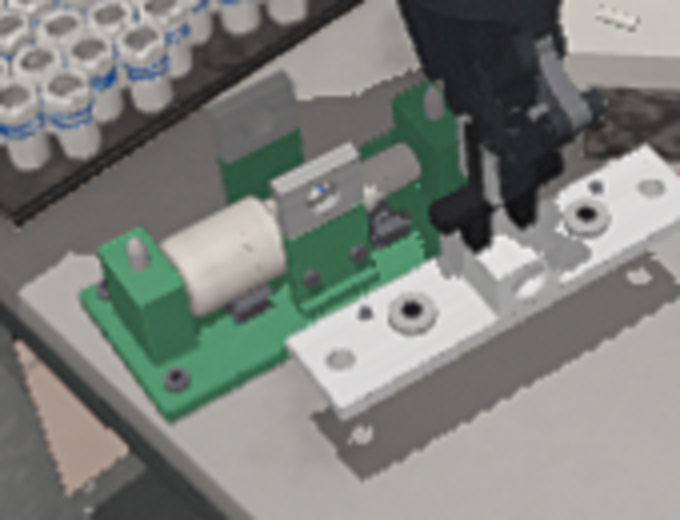

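The wrist view shows the jig dowel tips near (541,18) and (500,273) and the base corners at (428,11) and (411,260), with the held plate's holes at (318,73) and (318,337). The scene crop (4x) shows the dowel tips at (138,236) and (434,86). The plate hangs level in the jaws.

```bash
python3 - <<'E'
from h import *
import pickle
np.set_printoptions(precision=3,suppress=True)
p,q=pickle.load(open('w4.pkl','rb'))
S=lambda l:np.array(l,float)/4+[160,140]-0.4
wp=np.array([(541,18),(500,272),(428,11),(411,260),(526,27),(490,266)],float); wb=[(-86,0,83),(86,0,83),(-108,-48,14),(108,-48,14),(-86,0,67),(86,0,67)]
sp=S([(138,236),(434,88),(168,415),(82,297),(99,257),(152,284),(192,264),(394,93),(436,122)]); sb=[(-86,0,82),(86,0,82),(-108,-48,10),(-108,48,12),(-99,23,66),(-99,-23,66),(-73,-23,66),(73,23,66),(73,-23,66)]
for n,o in [('w',[(p,wp,wb)]),('s',[(q,sp,sb)]),('both',[(p,wp,wb),(q,sp,sb)])]:
    v,r=fit(o,[498,26,-.15]); print(n,v,r)
    c,s=np.cos(v[2]),np.sin(v[2])
    for pic,px,b in o:
        b=np.array(b,float);print((proj(pic,np.c_[v[0]+c*b[:,0]-s*b[:,1],v[1]+s*b[:,0]+c*b[:,1],b[:,2]])-px).round(1).tolist())
# held plate, underside at z=100
zp=100.2
pb=np.array([(-86,0,10+zp),(86,0,10+zp),(-48,0,16+zp),(-100,-23,10+zp),(-100,23,10+zp)]);
print('plate w',fit([(p,np.array([(318,73),(318,337),(318,143),(277,47),(359.5,47)],float),pb)],[509,-113,-.157]))
print('plate s',fit([(q,S([(341,360),(651,188),(413,308),(588,212),(288,344),(342,417)]),[(-86,0,10+zp),(86,0,10+zp),(-48,0,16+zp),(48,0,16+zp),(-100,23,10+zp),(-100,-23,10+zp)])],[509,-113,-.157]))
E
```

```text
w [496.569  25.706  -0.157] 1.3709518655541417
[[-0.1, 0.1], [0.7, 2.8], [1.1, -0.1], [-1.5, 2.1], [-0.7, -2.3], [0.1, -0.6]]
s [502.335  29.775  -0.139] 2.092328808727338
[[0.5, 0.6], [-0.1, -1.1], [1.3, -0.6], [-0.5, -2.0], [0.1, -3.5], [-1.7, 4.4], [0.0, 3.0], [-1.0, -0.5], [1.0, 5.1]]
both [497.234  25.8    -0.156] 2.5586744623778226
[[-0.0, 1.3], [1.0, 3.6], [1.1, 0.9], [-1.2, 2.8], [-0.7, -1.2], [0.3, 0.1]]
[[-0.7, 2.6], [-0.2, 1.6], [-0.4, 1.6], [-1.4, -0.3], [-1.0, -1.6], [-3.1, 6.5], [-1.3, 5.3], [-1.1, 2.0], [0.6, 7.8]]
plate w (array([ 509.036, -113.849,   -0.157]), np.float64(0.48801685873482087))
plate s (array([ 510.788, -114.349,   -0.15 ]), np.float64(0.646137076339121))
```

```bash
python3 - <<'E'
from h import *
import pickle
np.set_printoptions(precision=3,suppress=True)
p,q=pickle.load(open('w4.pkl','rb'));w2=pickle.load(open('w2.pkl','rb'))
S=lambda l:np.array(l,float)/4+[160,140]-0.4
for z in (82,84):print('s dowels',fit([(q,S([(138,236),(434,88)]),[(-86,0,z),(86,0,z)])],[498,26,-.15]))
print('s base',fit([(q,S([(168,413),(82,297),(176,379),(104,290)]),[(-108,-48,14),(-108,48,14),(-98,-38,17),(-98,38,17)])],[498,26,-.15]))
def cen(img,px,n): return px
for z in (82,84):print('w dowels',fit([(p,np.array([(541,18),(500,272)],float),[(-86,0,z),(86,0,z)])],[498,26,-.15]))
# zoomed tile of evidence: dowels in w4 (two), w2 far, scene(two)
def tile(im,c,s=18): x,y=c; x0,y0=max(0,x-s),max(0,y-s); return cv2.resize(im[y0:y0+2*s,x0:x0+2*s,::-1],(260,260),interpolation=cv2.INTER_CUBIC),(x0,y0)
T=[(p['img'],(540,20)),(p['img'],(498,270)),(p['img'],(420,255)),(q['img'],(194,199)),(q['img'],(268,162)),(w2['img'],(418,92))]
o=[tile(*t) for t in T]; print([a[1] for a in o])
t=[a[0] for a in o]; cv2.imwrite('pics/t.png',np.vstack([np.hstack(t[:3]),np.hstack(t[3:])]))
E
```

```text
s dowels (array([501.577,  29.573,  -0.163]), np.float64(0.24208029386157962))
s dowels (array([500.59 ,  28.023,  -0.162]), np.float64(0.3175452346904587))
s base (array([500.061,  26.534,  -0.153]), np.float64(0.924193550425622))
w dowels (array([495.937,  26.027,  -0.161]), np.float64(0.7605617996117107))
w dowels (array([496.145,  24.885,  -0.16 ]), np.float64(1.601601490648743))
[(522, 2), (480, 252), (402, 237), (176, 181), (250, 144), (400, 74)]
```

View pics/t.png

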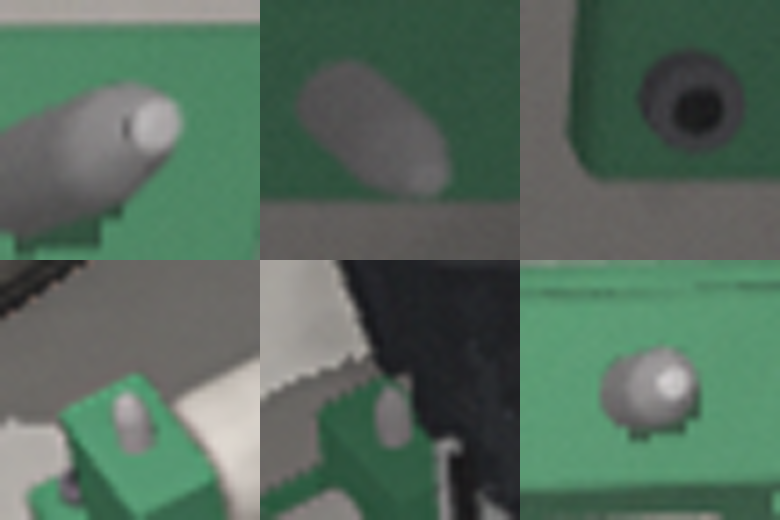

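The tiles give sharper tip positions: w4 (543,18.5) and (503,276.2), scene (193,199.5) and (267.6,162.3), w2 far tip (420.7,90.4).

```bash
python3 - <<'E'
from h import *
import pickle
np.set_printoptions(precision=3,suppress=True)
p,q=pickle.load(open('w4.pkl','rb'));w2=pickle.load(open('w2.pkl','rb'))
W=(p,np.array([(543,18.5),(503,276.2)]),[(-86,0,84),(86,0,84)])
S=(q,np.array([(193,199.5),(267.6,162.3)]),[(-86,0,84),(86,0,84)])
W2=(w2,np.array([(420.7,90.4),(485/2.2+139.7,383/2.2+79.7),(650/2.2+139.7,379/2.2+79.7)]),[(-86,0,84),(108,-48,14),(108,48,14)])
for n,o in [('w',[W]),('s',[S]),('w2',[W2]),('ww2',[W,W2])]: print(n,*fit(o,[498,26,-.15]))
plan([497.5,26.3,195],-.158+np.pi)
E
```

```text
w [497.204  26.574  -0.154] 0.08336199496870667
s [498.033  27.454  -0.165] 0.1712654706344691
w2 [496.52   26.335  -0.157] 0.4385689506058796
ww2 [497.011  26.457  -0.155] 0.4567622105673604
t 13.55 pos [ 509.4 -114.9  172.2] yaw 2.9828 j7 1.7 F [ 0.6 -0.5 -4.9] open 0.124
  shift [ 0.34   1.375 -0.229] turn [-0.     0.001 -0.   ]
```

Request:
apply_moves([
  [[0,0,-0.1,0,0,0],[0.03,0.1,-0.2,0,0,0],[0.06,0.2,-0.25,0,0,0],[0.1,0.3,-0.25,0,0,0],[0.14,0.45,-0.25,0,0,0],[0.18,0.6,-0.25,0,0,0],[0.22,0.7,-0.25,0,0,0],[0.26,0.8,-0.25,0,0,0],[0.3,0.9,-0.25,0,0,0],[0.34,1,-0.25,0,0,0]],
])

```text
clock: 14.8
ee_pos: [490.9, -9.9, 196.0]
orientation: [0.079, 0.997, -0.0, 0.0]
contact_force: [-0.1, 0.0, -4.3]
opening: 0.127
grasp_force: 58.7
```

```bash
python3 - <<'E'
from h import *
plan([497,27,196],-.155+np.pi)
E
```

```text
t 14.8 pos [490.9  -9.9 196. ] yaw 2.9826 j7 1.47 F [-0.1  0.  -4.3] open 0.127
  shift [-2.000e-03  3.737e-01  2.000e-04] turn [-0.      0.     -0.0013]
```

Request:
apply_moves([
  [[0,0.1,0,0,0,-0.001],[0,0.2,0,0,0,-0.001],[0,0.3,0,0,0,-0.001],[0,0.37,0,0,0,-0.001],[0,0.374,0,0,0,-0.001],[0,0.374,0,0,0,-0.001],[0,0.374,0.06,0,0,-0.001],[0,0.374,0.12,0,0,-0.001],[0,0.374,0.18,0,0,-0.001],[0,0.374,0.18,0,0,-0.001]],
])

```text
clock: 16.05
ee_pos: [496.6, 26.4, 177.4]
orientation: [0.078, 0.997, -0.0, -0.001]
contact_force: [0.0, 0.9, -3.7]
opening: 0.121
grasp_force: 58.7
```

```bash
python3 - <<'E'
from h import *
plan([497,27,160],-.155+np.pi)
q=shot('scene'); p=shot('wrist')
a=cv2.resize(q['img'][140:270,160:330,::-1],(510,390),interpolation=cv2.INTER_CUBIC); b=cv2.resize(p['img'][:,250:410,::-1],(280,390*280//280),interpolation=cv2.INTER_CUBIC)
cv2.imwrite('pics/f5.png',np.hstack([a,b]))
E
```

```text
t 16.05 pos [496.6  26.4 177.4] yaw 2.986 j7 1.4 F [ 0.   0.9 -3.7] open 0.121
  shift [-0.0033  0.0062  0.1737] turn [-0.0001 -0.0004 -0.0002]
```

View pics/f5.png

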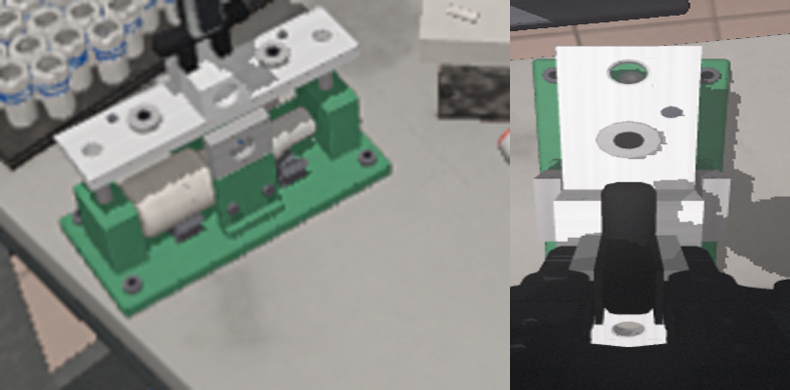

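The scene half shows the plate level above the jig, with the dowels under its end holes. The wrist half shows green centred below the far hole at (628,72) and equal gaps to the ears. I'm descending.

Request:
apply_moves([
  [[0,0.004,0.04,0,0,0],[0,0.004,0.08,0,0,0],[0,0.004,0.12,0,0,0],[0,0.004,0.15,0,0,0],[0,0.004,0.18,0,0,0],[0,0.004,0.21,0,0,0],[0,0.004,0.24,0,0,0],[0,0.004,0.27,0,0,0],[0,0.004,0.3,0,0,0],[0,0.004,0.3,0,0,0]],
])

```text
clock: 17.4
ee_pos: [496.9, 26.9, 147.8]
orientation: [0.078, 0.997, -0.0, -0.0]
contact_force: [0.1, -0.2, -3.9]
opening: 0.126
grasp_force: 58.7
```

Request:
apply_moves([
  [[0,0,0.02,0,0,0],[0,0,0.04,0,0,0],[0,0,0.06,0,0,0],[0,0,0.08,0,0,0],[0,0,0.09,0,0,0],[0,0,0.1,0,0,0],[0,0,0.105,0,0,0],[0,0,0.105,0,0,0],[0,0,0.105,0,0,0],[0,0,0.105,0,0,0]],
])

```text
clock: 18.65
ee_pos: [497.1, 26.9, 137.5]
orientation: [0.078, 0.997, -0.0, 0.0]
contact_force: [0.4, 0.7, -3.4]
opening: 0.126
grasp_force: 58.7
```

Request:
apply_moves([
  [[0,0,0.01,0,0,0],[0,0,0.015,0,0,0],[0,0,0.02,0,0,0],[0,0,0.02,0,0,0],[0,0,0.02,0,0,0],[0,0,0.02,0,0,0],[0,0,0.02,0,0,0],[0,0,0.02,0,0,0],[0,0,0.02,0,0,0],[0,0,0.02,0,0,0]],
])

```text
clock: 19.9
ee_pos: [497.1, 26.9, 137.2]
orientation: [0.078, 0.997, 0.0, 0.001]
contact_force: [-6.7, -0.5, 21.8]
opening: 0.123
grasp_force: 63.1
```

Request:
apply_moves([
  [[0,0,-0.01,0,0,0],[0,0,-0.01,0,0,0],[0,0,-0.01,0,0,0],[0,0,-0.01,0,0,0],[0,0,-0.01,0,0,0],[0,0,-0.1,0,0,0],[0,0,-0.25,0,0,0],[0,0,-0.4,0,0,0],[0,0,-0.6,0,0,0],[0,0,-0.8,0,0,0]],
], jaw=0.5)

```text
clock: 21.15
ee_pos: [497.0, 26.8, 216.7]
orientation: [0.078, 0.997, 0.0, 0.0]
contact_force: [-0.3, 0.1, 0.0]
opening: 0.5
grasp_force: 0.0
```

```bash
python3 - <<'E'
from h import *
np.set_printoptions(precision=3,suppress=True)
import pickle
p,q=pickle.load(open('w4.pkl','rb'))
# pin from w4 view: T-bar ends, shoulder, nose
print('pin',fit([(p,np.array([(75,174),(125,138),(122,210),(152,193),(194,271)],float),[(-27,-31,7),(-27,31,7),(22,-14,7),(22,14,7),(110,0,7)])],[478,-291,.4]))
q=shot('scene'); print([b['extent'] for b in spotter.boxes_of('drill_plate',q)[:1]])
plan([477,-291,220],0.39)
E
```

```text
pin (array([ 476.933, -292.862,    0.415]), np.float64(1.9321149017078518))
[[183.9, 158.0, 277.6, 214.1]]
t 21.25 pos [498.2  26.9 217.8] yaw 2.9858 j7 1.39 F [ 0.2 -0.2  0.4] open 0.497
  shift [-0.284 -3.173 -0.025] turn [ 0.002 -0.     0.826]
```

Request:
apply_moves([
  [[-0.01,-0.1,0,0,0,0.025],[-0.02,-0.2,0,0,0,0.05],[-0.03,-0.3,0,0,0,0.075],[-0.04,-0.4,0,0,0,0.1],[-0.05,-0.5,0,0,0,0.125],[-0.06,-0.6,0,0,0,0.15],[-0.07,-0.7,0,0,0,0.175],[-0.08,-0.8,0,0,0,0.2],[-0.09,-0.9,0,0,0,0.225],[-0.1,-1,0,0,0,0.25]],
])

```text
clock: 22.5
ee_pos: [491.1, -73.7, 215.2]
orientation: [0.454, 0.891, -0.0, -0.0]
contact_force: [0.5, 0.7, 0.8]
opening: 0.499
grasp_force: 0.0
```

```bash
python3 - <<'E'
from h import *
plan([477,-291,160],0.4)
E
```

```text
t 22.5 pos [491.1 -73.7 215.2] yaw 2.198 j7 0.92 F [0.5 0.7 0.8] open 0.499
  shift [-1.6764 -1.3895  0.552 ] turn [-2.000e-04  1.000e-04  5.723e-01]
```

Request:
apply_moves([
  [[-0.1,-0.08,0.02,0,0,0.05],[-0.2,-0.17,0.04,0,0,0.1],[-0.3,-0.25,0.06,0,0,0.15],[-0.4,-0.33,0.08,0,0,0.2],[-0.5,-0.41,0.1,0,0,0.25],[-0.6,-0.5,0.12,0,0,0.3],[-0.7,-0.58,0.14,0,0,0.35],[-0.8,-0.66,0.16,0,0,0.4],[-0.9,-0.75,0.18,0,0,0.45],[-1,-0.83,0.2,0,0,0.5]],
])

```text
clock: 23.75
ee_pos: [483.0, -203.4, 195.1]
orientation: [0.952, 0.307, -0.0, -0.0]
contact_force: [0.5, 1.0, -0.4]
opening: 0.503
grasp_force: 0.0
```

```bash
python3 - <<'E'
from h import *
import pickle
plan([477,-291,140],0.4)
p=shot('wrist');pickle.dump(p,open('w6.pkl','wb'));cv2.imwrite('pics/w6.png',p['img'][:,:,::-1])
for t in ['lock_pin','pin_grip','pin_tip','drill_plate']: print(t,[(np.round(b['extent'],1),round(b['confidence'],2)) for b in spotter.boxes_of(t,p)[:1]])
E
```

```text
t 23.75 pos [ 483.  -203.4  195.1] yaw 0.6247 j7 -0.07 F [ 0.5  1.  -0.4] open 0.503
  shift [-0.5606  0.6752  0.5515] turn [-0.0001  0.0001  0.0715]
lock_pin [(array([345.6, 127.4, 415.3, 264.3]), 0.63)]
pin_grip [(array([346.4, 126. , 418.8, 266.4]), 0.62)]
pin_tip [(array([340.5, 130.3, 418.5, 267.9]), 0.73)]
drill_plate [(array([  0.7,   0. ,  63.1, 119.1]), 0.92)]
```

View pics/w6.png

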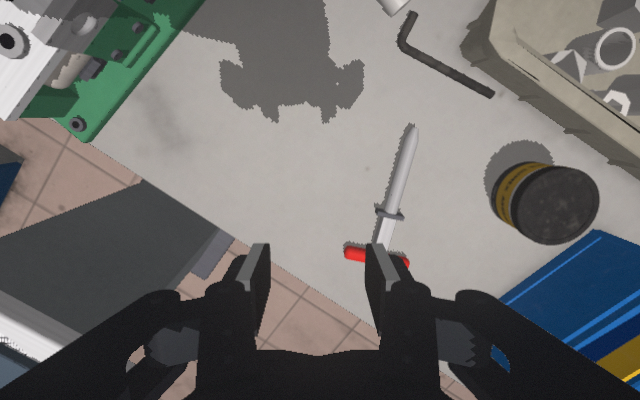

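The wrist view shows the pin ahead of the jaws, with its nose at (413,125), shoulder ends at (375,207) and (404,216), and the T-bar's left end at (346,251). The tin and crate are to the right. That was my tenth picture, so I'll measure by code from here.

```bash
python3 - <<'E'
from h import *
import pickle
np.set_printoptions(precision=2,suppress=True)
p=pickle.load(open('w6.pkl','rb')); q=shot('scene')
w4=pickle.load(open('w4.pkl','rb'))[0]
A=(p,np.array([(412.5,126),(375,207),(404,216),(345.5,251)]),[(110,0,8),(22,14,7),(22,-14,7),(-27,34,7)])
C=(w4,np.array([(75,174),(125,138),(122,210),(152,193),(194,271)],float),[(-27,-31,7),(-27,31,7),(22,-14,7),(22,14,7),(110,0,7)])
print(fit([A],[477,-291,.4])); print(fit([A,C],[477,-291,.4]))
# white/grey shank axis: moment axis of red T-bar in scene and wrist
for n,i in (('s',q),('w',p)):
    h=cv2.cvtColor(i['img'],cv2.COLOR_RGB2HSV); m=((h[...,0]<8)|(h[...,0]>172))&(h[...,1]>170)&(h[...,2]>80)
    k,l,st,c=cv2.connectedComponentsWithStats(m.astype(np.uint8)); b=1+np.argsort(-st[1:,4])[:2]; print(n,st[b],c[b],onplane(i,c[b],9))
print('crate scene',[onplane(q,[(422,265)],z)[0] for z in (60,120,180,240)],onplane(q,[(399,333)],0))
print('crate w6',[onplane(p,[(599,232)],z)[0] for z in (60,120,180)],[onplane(p,[(490,305)],z)[0] for z in (60,120,180)])
E
```

```text
(array([ 478.55, -291.85,    0.43]), np.float64(1.3361858061603347))
(array([ 477.66, -292.22,    0.42]), np.float64(1.8402764160292127))
s [[319 311  36  18 262]
 [112 113  15  16  99]] [[336.45 319.18]
 [116.89 118.46]] [[ 452.48 -302.34    9.  ]
 [ 468.07  450.97    9.  ]]
w [[344 247  21  15 232]
 [403 258   6  10  35]] [[354.88 253.95]
 [405.86 261.8 ]] [[ 443.16 -281.34    9.  ]
 [ 467.38 -330.16    9.  ]]
crate scene [array([ 618.93, -356.09,   60.  ]), array([ 579.95, -372.04,  120.  ]), array([ 540.97, -388.  ,  180.  ]), array([ 501.99, -403.96,  240.  ])] [[ 513.47 -397.69    0.  ]]
crate w6 [array([ 596.77, -421.15,   60.  ]), array([ 583.66, -365.66,  120.  ]), array([ 570.55, -310.16,  180.  ])] [array([ 490.02, -394.52,   60.  ]), array([ 500.11, -344.81,  120.  ]), array([ 510.2, -295.1,  180. ])]
```

```bash
python3 - <<'E'
from h import *
plan([477.5,-291.8,100],0.42)
E
```

```text
t 24.05 pos [ 483.3 -202.5  195.4] yaw 0.6333 j7 -0.07 F [-0.5  0.5 -0.6] open 0.502
  shift [-0.5754  0.6864  0.9534] turn [-0.0002 -0.      0.0679]
```

Request:
apply_moves([
  [[-0.07,0.08,0.05,0,0,0.01],[-0.14,0.17,0.1,0,0,0.02],[-0.21,0.25,0.2,0,0,0.03],[-0.28,0.34,0.3,0,0,0.04],[-0.35,0.42,0.4,0,0,0.05],[-0.42,0.5,0.5,0,0,0.06],[-0.5,0.59,0.65,0,0,0.067],[-0.57,0.68,0.8,0,0,0.067],[-0.57,0.68,0.95,0,0,0.067],[-0.57,0.68,0.95,0,0,0.067]],
])

```text
clock: 25.3
ee_pos: [476.6, -290.9, 99.1]
orientation: [0.978, 0.208, -0.001, -0.001]
contact_force: [0.1, -0.3, 0.0]
opening: 0.496
grasp_force: 0.0
```

```bash
python3 - <<'E'
from h import *
np.set_printoptions(precision=2,suppress=True)
plan([477.5,-291.8,24],0.42)
p=shot('wrist')
h=cv2.cvtColor(p['img'],cv2.COLOR_RGB2HSV); m=((h[...,0]<8)|(h[...,0]>172))&(h[...,1]>150)&(h[...,2]>60)
k,l,st,c=cv2.connectedComponentsWithStats(m.astype(np.uint8)); b=1+np.argsort(-st[1:,4])[:2]; print(st[b])
# predicted pixels
c_,s_=np.cos(.42),np.sin(.42)
B=np.array([(111,0,7),(60,7,7),(60,-7,7),(22,14,7),(22,-14,7)],float); print(proj(p,np.c_[477.5+c_*B[:,0]-s_*B[:,1],-291.8+s_*B[:,0]+c_*B[:,1],B[:,2]]))
# shank rows: bright columns relative to bench by saturation/gradient
g=cv2.cvtColor(p['img'],cv2.COLOR_RGB2GRAY).astype(float)
for r in range(70,240,20):
    row=cv2.GaussianBlur(g,(3,3),0)[r,270:380]; d=np.gradient(row); print(r,270+np.argmax(d),270+np.argmin(d),round(d.max()),round(d.min()))
E
```

```text
t 25.3 pos [ 476.6 -290.9   99.1] yaw 0.4194 j7 0.01 F [ 0.1 -0.3  0. ] open 0.496
  shift [0.01 0.01 0.75] turn [-0.  0. -0.]
[[ 271  233   95   20 1624]]
[[317.97  35.99]
 [307.56 119.66]
 [328.5  119.64]
 [298.02 175.72]
 [338.11 175.69]]
70 321 329 25 -9
90 323 328 24 -8
110 373 343 25 -9
130 371 309 26 -4
150 364 298 26 -25
170 336 322 19 -33
190 309 306 35 -26
210 309 306 35 -26
230 309 327 35 -39
```

The T-bar spans px 271–366, so it is centred on the predicted axis (318). I'm descending and gripping.

Request:
apply_moves([
  [[0.01,0.01,0.1,0,0,0],[0.01,0.01,0.2,0,0,0],[0.01,0.01,0.3,0,0,0],[0.01,0.01,0.4,0,0,0],[0.01,0.01,0.5,0,0,0],[0.01,0.01,0.6,0,0,0],[0.01,0.01,0.68,0,0,0],[0.01,0.01,0.74,0,0,0],[0.01,0.01,0.75,0,0,0],[0.01,0.01,0.75,0,0,0]],
])

```text
clock: 26.6
ee_pos: [478.6, -292.3, 25.6]
orientation: [0.978, 0.208, 0.0, 0.0]
contact_force: [0.1, -0.3, 0.0]
opening: 0.505
grasp_force: 0.0
```

Request:
apply_moves([
  [[0,0,0,0,0,0],[0,0,0,0,0,0],[0,0,0,0,0,0],[0,0,0,0,0,0],[0,0,0,0,0,0],[0,0,0,0,0,0],[0,0,0,0,0,0],[0,0,0,0,0,0],[0,0,0,0,0,0],[0,0,0,0,0,0]],
], jaw=0)

```text
clock: 27.85
ee_pos: [478.6, -292.2, 25.5]
orientation: [0.978, 0.208, 0.0, 0.0]
contact_force: [-0.2, -0.1, -0.2]
opening: 0.0
grasp_force: 0.0
```

```bash
python3 - <<'E'
from h import *
y=-.155; d=np.array([-np.sin(y),np.cos(y)]); 
for g in (61,175): print(g,np.array([497.,26.8])-g*d)
plan([470,-146,130],y+np.pi/2)
E
```

```text
61 [487.58281394 -33.46870338]
175 [ 469.98348262 -146.10201789]
t 27.85 pos [ 478.6 -292.2   25.5] yaw 0.4194 j7 0.11 F [-0.2 -0.1 -0.2] open 0.0
  shift [ 0.517  -1.3699 -1.0449] turn [ 0.      0.     -0.3172]
```

```bash
python3 - <<'E'
from h import *
np.set_printoptions(precision=2,suppress=True)
for n in ('scene','wrist'):
    p=shot(n)
    h=cv2.cvtColor(p['img'],cv2.COLOR_RGB2HSV); m=((h[...,0]<8)|(h[...,0]>172))&(h[...,1]>150)&(h[...,2]>60)
    k,l,st,c=cv2.connectedComponentsWithStats(m.astype(np.uint8)); b=1+np.argsort(-st[1:,4])[:2]; print(n,st[b],c[b],onplane(p,c[b],8))
    print([(np.round(b['extent'],1),round(b['confidence'],2)) for b in spotter.boxes_of('lock_pin',p)[:2]])
B=np.array([(-27,-35,7),(-27,35,7),(22,14,7),(22,-14,7),(30,7,7),(30,-7,7),(111,0,7)],float);c_,s_=np.cos(.42),np.sin(.42); W=np.c_[477.5+c_*B[:,0]-s_*B[:,1],-291.8+s_*B[:,0]+c_*B[:,1],B[:,2]]
print(proj(p,W))
s=monitor.observe(); q=R.from_quat(s['orientation'])
print('tips px',proj(p,[s['ee_pos']+q.apply([x,0,22]) for x in (-11,0,11)]))
print(np.array(p['world_from_camera']))
E
```

```text
scene [[319 311  36  18 274]
 [112 112  16  17 110]] [[336.57 319.22]
 [117.07 118.38]] [[ 452.98 -302.23    8.  ]
 [ 468.99  452.13    8.  ]]
[(array([320.8, 307. , 355.4, 328.7]), 0.97), (array([179.8, 153.5, 281.4, 211.8]), 0.27)]
wrist [[250 282  26  15 285]
 [361 283  20  14 174]] [[261.38 288.14]
 [370.76 289.24]] [[ 446.04 -275.63    8.  ]
 [ 468.58 -327.89    8.  ]]
[(array([249.3,   0.5, 380. , 294.5]), 0.93)]
[[380.96 295.35]
 [248.   295.54]
 [285.54 205.8 ]
 [342.76 205.73]
 [299.6  189.83]
 [328.57 189.79]
 [313.35   1.5 ]]
tips px [[315.89 263.18]
 [315.85 243.56]
 [315.81 223.28]]
[[   0.41    0.88    0.24  538.66]
 [  -0.91    0.39    0.11 -266.17]
 [   0.     -0.26    0.97  166.47]
 [   0.      0.      0.      1.  ]]
```

```bash
python3 - <<'E'
from h import *
import pickle
np.set_printoptions(precision=1,suppress=True)
p=pickle.load(open('w6.pkl','rb')); T=np.array(p['world_from_camera'])
# tool pose at w6
pos=np.array([483.,-203.4,195.1]); q=R.from_euler('z',.6247)*R.from_euler('x',np.pi)
for z in (0,6,12,18,22):
    print(z,proj(p,[pos+q.apply([x,y,z]) for x in (11,-11) for y in (-21,21)]).ravel())
p=shot('wrist'); g=cv2.cvtColor(p['img'],cv2.COLOR_RGB2GRAY)
s=monitor.observe(); q=R.from_quat(s['orientation'])
for z in (0,6,12,18,22): print(z,proj(p,[s['ee_pos']+q.apply([x,0,z]) for x in (11,-11)]).ravel())
for r in range(170,330,10): print(r,g[r,270:366:6])
E
```

```text
0 [268.4 238.6 362.9 238.5 270.2 283.4 361.3 283.3]
6 [270.2 233.9 361.2 233.8 271.9 277.2 359.7 277.2]
12 [271.9 229.5 359.7 229.4 273.4 271.5 358.2 271.4]
18 [273.4 225.4 358.2 225.4 274.9 266.2 356.9 266.1]
22 [274.4 222.9 357.3 222.8 275.8 262.8 356.  262.7]
0 [315.5 239.  315.6 283.8]
6 [315.6 234.3 315.7 277.6]
12 [315.6 229.9 315.7 271.9]
18 [315.7 225.8 315.8 266.5]
22 [315.7 223.3 315.8 263.2]
170 [101 100 105 100 101 101 100 106 107 101  88 103 103 104 103 102]
180 [103 100  99 102 102 101 101 107 105 100  90 104 103 102 103 101]
190 [102 101 103 104 105 101 100 106 104  96  92 101 102 105 103 103]
200 [104 101 103  55  52  56 101 103 106  99  59  57  56 103 104 102]
210 [103 103 102  59  62  59  61  58  59  60  61  64  61 103 101 103]
220 [103 103 103 103 104  94 108 104 107 105  96 102 103 103 102 103]
230 [176 177 102 101 102  95 109 104 105 106 101 177 178 174 174 174]
240 [177 175 175 175 168  97 108 103 109 103 177 177 175 177 176 175]
250 [176 177 175 174 177  97  95  97  38  96  97 176 176 176 175 174]
260 [175 174 175  39  35  58  97  94  32  96  96  35  36  38 176 175]
270 [173 175 114  37  36  96  96  92  34  97  97  64  36  38 174 174]
280 [102 102  36  38  32  36  36 110  40 115  34  36  37  34  37 101]
290 [73 35 36 33 36 33 31 34 32 30 36 33 36 34 39 37]
300 [34 34 32 29 32 30 31 30 34 30 32 32 29 33 34 36]
310 [33 32 27 30 31 26 27 30 33 30 27 29 32 31 31 33]
320 [28 29 31 31 32 25 30 33 31 30 28 32 32 30 32 31]
```

The pin did not move and the jaws closed to zero. In the images the finger tips project to a shallower depth than stated, so the jaws closed above the pin. I'll reopen, go lower gently, and watch the force.

Request:
apply_moves([
  [[0,0,0,0,0,0],[0,0,0,0,0,0],[0,0,0,0,0,0],[0,0,0.02,0,0,0],[0,0,0.04,0,0,0],[0,0,0.06,0,0,0],[0,0,0.08,0,0,0],[0,0,0.09,0,0,0],[0,0,0.1,0,0,0],[0,0,0.1,0,0,0]],
], jaw=0.4)

```text
clock: 29.35
ee_pos: [478.5, -292.1, 15.4]
orientation: [0.978, 0.208, -0.0, -0.0]
contact_force: [-0.4, -0.2, -0.1]
opening: 0.401
grasp_force: 0.0
```

Request:
apply_moves([
  [[0,0,0.01,0,0,0],[0,0,0.02,0,0,0],[0,0,0.03,0,0,0],[0,0,0.04,0,0,0],[0,0,0.05,0,0,0],[0,0,0.05,0,0,0],[0,0,0.05,0,0,0],[0,0,0.05,0,0,0],[0,0,0.05,0,0,0],[0,0,0.05,0,0,0]],
], jaw=0.25)

```text
clock: 30.6
ee_pos: [478.6, -292.2, 10.5]
orientation: [0.978, 0.208, 0.0, 0.0]
contact_force: [-0.6, 0.4, -0.5]
opening: 0.249
grasp_force: 0.0
```

Request:
apply_moves([
  [[0,0,0,0,0,0],[0,0,0,0,0,0],[0,0,0,0,0,0],[0,0,0,0,0,0],[0,0,0,0,0,0],[0,0,0,0,0,0],[0,0,0,0,0,0],[0,0,0,0,0,0],[0,0,0,0,0,0],[0,0,0,0,0,0]],
], jaw=0)

```text
clock: 31.85
ee_pos: [478.6, -292.2, 10.7]
orientation: [0.978, 0.208, 0.0, 0.0]
contact_force: [-1.3, 1.4, 6.0]
opening: 0.135
grasp_force: 58.9
```

Gripped, with opening 0.135 and 59 N. The pin axis is at TCP z − 3.7. I'm lifting and transferring.

Request:
apply_moves([
  [[0,0,-0.08,0,0,0],[0,0,-0.16,0,0,0],[0,-0.05,-0.26,0,0,-0.03],[0.05,-0.15,-0.36,0,0,-0.06],[0.1,-0.3,-0.46,0,0,-0.1],[0.15,-0.45,-0.56,0,0,-0.14],[0.2,-0.6,-0.66,0,0,-0.18],[0.25,-0.75,-0.75,0,0,-0.22],[0.3,-0.9,-0.83,0,0,-0.26],[0.35,-1,-0.83,0,0,-0.3]],
])

```text
clock: 33.1
ee_pos: [469.9, -186.1, 94.4]
orientation: [0.776, 0.631, 0.0, 0.0]
contact_force: [-0.2, 0.3, -0.6]
opening: 0.138
grasp_force: 58.8
```

```bash
python3 - <<'E'
from h import *
np.set_printoptions(precision=1,suppress=True)
plan([470,-146,93.7],-.155+np.pi/2)
p=shot('wrist'); q=shot('scene'); s=monitor.observe(); r=R.from_quat(s['orientation'])
print('pred tip px wrist/scene',proj(p,s['ee_pos']+r.apply([110.2,0,3.7])),proj(q,s['ee_pos']+r.apply([110.2,0,3.7])))
for t,i in (('lock_pin',p),('lock_pin',q),('drill_plate',q)): print(t,[(np.round(b['extent'],1),round(b['confidence'],2)) for b in spotter.boxes_of(t,i)[:1]])
# where bright thin shank ends in wrist picture, near predicted column
g=cv2.GaussianBlur(cv2.cvtColor(p['img'],cv2.COLOR_RGB2GRAY),(3,3),0)
for y in range(0,250,15): print(y,g[y,290:345:3])
E
```

```text
t 33.1 pos [ 469.9 -186.1   94.4] yaw 1.3662 j7 0.59 F [-0.2  0.3 -0.6] open 0.138
  shift [ 0.4 -0.1  0. ] turn [ 0.  0. -0.]
pred tip px wrist/scene [[316.3 -14.5]] [[264.7 208.7]]
lock_pin [(array([285.9,   0. , 349.9, 328.6]), 0.56)]
lock_pin [(array([266.6, 205.6, 323.9, 272.5]), 0.76)]
drill_plate []
0 [162 163 162 163 164 141  91  98  99 104 103  98  94  91  95  96  96  95
  97]
15 [164 163 164 163 114  92  97  99 106 109 105 101  97  93  90  97  97  98
  97]
30 [168 167 169 132  91  95 100 102 109 111 106 102  99  96  92  89  99  98
  99]
45 [169 169 169 144  92  96 100 105 109 111 107 103  99  97  93  92  99  99
  99]
60 [170 171 172 153 121 104 102 105 111 112 107 103  99  97  93  94 101 100
  99]
75 [169 169 170 154 121  96 102 106 110 112 108 102 100  96  92  94 100 101
 100]
90 [172 172 172 157  92  97 103 106 110 112 107 101 100  97  92  98 102 103
 101]
105 [173 173 173 165  93  97 103 106 110 111 106 101 101  97  92  98 101 102
 102]
120 [103 103 103 102  91  97 103 107 109 110 105 102 100  96  91 100 103 103
 102]
135 [103 103 102 101  92  97 103 107 109 109 106 102 100  96  91 100 103 103
 102]
150 [104 104 104 103  92  97 104 107 108 109 105 103 100  97  91 101 103 102
 101]
165 [176 176 172 169 100  97 103 108 108 109 104 102 100  96  91 102 103 104
 103]
180 [178 176 177 175 105  98 104 107 106 108 105 102 100  97  91 103 103 103
 102]
195 [176 173 166 145 102  98 104 107 106 107 105 102 101  96  92 103 103 104
 104]
210 [ 58  58  56  57  69  97 104 106 106 106 105 102 101  95  74  55  55  56
  56]
225 [167 168 168 168 107 102 102 101 100 100 102 102 101 101 102 169 170 170
 170]
240 [167 166 166 165 109 106 108 104 104 104 106 107 105 104 107 167 168 167
 167]
```

```bash
python3 - <<'E'
from h import *
np.set_printoptions(precision=1,suppress=True)
p=shot('wrist'); s=monitor.observe(); r=R.from_quat(s['orientation'])
for x,dz in ((24,0),(24,-7),(40,0),(99,0),(99,-4)):
    print(x,dz,proj(p,[s['ee_pos']+r.apply([x-.8,y,3.7+dz]) for y in (-7,7)]).ravel())
g=cv2.GaussianBlur(cv2.cvtColor(p['img'],cv2.COLOR_RGB2GRAY),(3,3),0).astype(float)
for y in [0,5,10,15,20,25,30,35,40,180,190,200,204,208,212,216,220]: 
    print(y,g[y,294:306].astype(int),g[y,328:340].astype(int))
plan([470,-146,93.7],-.155+np.pi/2)
E
```

```text
24 0 [300.7 209.1 332.1 209.1]
24 -7 [299.9 213.7 332.8 213.6]
40 0 [300.2 173.6 332.5 173.6]
99 0 [298.   22.9 334.2  22.9]
99 -4 [297.4  20.2 334.7  20.2]
0 [162 162 161 161 162 163 164 164 164 165 162 142] [90 91 94 96 96 95 95 95 96 96 96 96]
5 [161 161 161 162 163 163 164 164 164 160 138 104] [91 90 91 94 96 96 97 97 97 96 96 96]
10 [162 162 162 162 162 163 163 163 154 128  99  91] [93 92 90 91 95 97 97 97 97 97 97 96]
15 [162 163 164 165 165 165 164 148 117  94  91  92] [94 93 91 89 89 93 97 98 98 97 97 97]
20 [165 166 166 166 166 162 140 106  91  91  92  93] [96 95 94 93 90 89 92 95 97 97 97 98]
25 [167 167 167 167 160 134 101  89  91  92  94  95] [97 96 95 94 92 91 88 89 95 98 98 99]
30 [169 169 169 167 159 131  99  88  91  92  93  95] [98 96 94 94 93 91 87 89 96 99 99 99]
35 [169 169 169 168 159 132 100  89  91  92  93  94] [ 97  97  96  94  92  89  86  89  96 100  99  99]
40 [169 169 169 169 166 144 105  89  91  92  94  95] [ 97  96  95  94  93  91  88  91  97 100 100  99]
180 [176 176 176 176 176 175 168 139 105  94  96  98] [ 99  97  96  94  90  91  98 103 103 103 103 103]
190 [176 175 174 175 175 175 167 139 105  94  95  97] [ 98  96  95  93  91  94 101 104 104 104 105 105]
200 [104 103 103 104 104 104 102  99  94  94  96  98] [ 98  96  94  92  90  93 100 103 103 104 104 104]
204 [ 99  99  99  99  99 100 100  97  93  94  96  98] [98 96 94 92 91 93 97 99 99 99 99 99]
208 [56 56 56 57 56 56 57 66 83 94 96 97] [97 96 94 92 83 68 58 56 56 55 55 54]
212 [57 56 56 56 56 56 57 57 57 60 66 71] [77 71 67 62 58 56 55 55 55 55 55 56]
216 [64 64 63 63 64 63 63 63 63 62 62 63] [63 63 63 63 63 62 63 63 63 63 64 63]
220 [64 64 63 64 63 63 63 63 62 62 63 63] [63 62 62 62 62 62 62 62 62 62 61 62]
t 33.4 pos [ 469.7 -187.3   93.6] yaw 1.3588 j7 0.59 F [ 0.3 -0.8 -1.4] open 0.134
  shift [ 0.4 -0.1 -0. ] turn [ 0.  0. -0.]
```

Request:
apply_moves([
  [[0.04,-0.01,0,0,0,-0.004],[0.08,-0.02,0,0,0,-0.008],[0.13,-0.03,0,0,0,-0.012],[0.18,-0.04,0,0,0,-0.017],[0.24,-0.05,0,0,0,-0.017],[0.3,-0.06,0,0,0,-0.017],[0.36,-0.075,0,0,0,-0.017],[0.4,-0.082,0,0,0,-0.017],[0.4,-0.082,0,0,0,-0.017],[0.4,-0.082,0,0,0,-0.017]],
])

```text
clock: 34.65
ee_pos: [470.1, -145.9, 93.6]
orientation: [0.76, 0.65, -0.0, 0.0]
contact_force: [-0.4, 0.6, -1.2]
opening: 0.134
grasp_force: 58.8
```

```bash
python3 - <<'E'
from h import *
P=[];Y=[]
for i in range(5):
    p=get_image('wrist'); s=monitor.observe(); P.append(s['ee_pos']); Y.append(R.from_quat(s['orientation']).as_matrix()[:2,0])
m=np.mean(P,0); yw=np.arctan2(*np.mean(Y,0)[::-1]); y=-.155
d=np.array([np.cos(y),np.sin(y)]),np.array([-np.sin(y),np.cos(y)]); e=m[:2]-[497.,26.7]
print(m.round(2),np.std(P,0).round(2),'jig x,y',(e@d[0]).round(2),(e@d[1]).round(2),'yaw err',round(yw-(y+np.pi/2),4))
# hole/ear as seen now: predicted px of hole centre, ear top corners
s=m; c=lambda a:[497+a[0]*d[0][0]+a[1]*d[1][0],26.7+a[0]*d[0][1]+a[1]*d[1][1],a[2]]
print(proj(p,[c(a) for a in [(-22,-36,107),(22,-36,107),(-22,-36,70),(0,-36,98.5),(0,-23,104)]]).round(1))
g=cv2.GaussianBlur(cv2.cvtColor(p['img'],cv2.COLOR_RGB2GRAY),(3,3),0)
for r in range(0,70,6): print(r,g[r,246:392:5])
E
```

```text
[ 470.08 -145.99   93.52] [0.02 0.03 0.01] jig x,y 0.06 -174.78 yaw err -0.0009
[[ 243.2 -140.1]
 [ 387.7 -140.3]
 [ 262.3  -75. ]
 [ 315.6 -121.4]
 [ 315.4 -186.6]]
0 [ 92  89  98  97  91  81  96  96  98  85  94  98  89  98 103 102  93  59
  58  59  59  58  57  58  59  57  58  57  58  57]
6 [ 92  91  91  92  92  91  92  91  91  90  90  91  90  99 106 104  95  68
  64  66  65  64  65  65  64  64  64  65  65  64]
12 [150 147 148 153 155 154 156 158 157 157 157 154  93 100 109 104  96  90
  96  95  96  96  96  96  97  97  97  97  97  97]
18 [151 146 146 148 150 151 150 154 155 157 159 123  95 102 111 105  99  92
  97  96  96  97  98  97  97  98  98  97  97  97]
24 [153 147 149 150 150 147 146 150 154 160 161  91  96 103 111 105 101  95
  95  97  97  97  97  98  98  98  98  98  98  98]
30 [156 151 148 148 149 148 145 150 155 159 163  89  97 104 112 106 100  95
  95  97  98  98  98  99  98  99  99  98  98  99]
36 [154 152 150 150 151 150 148 151 156 160 163  94  97 104 113 107 100  95
  95  99  98  98  99  99 100 100 100  99  99  99]
42 [151 149 149 151 149 147 151 156 160 161 164 103  98 106 112 107 101  95
  96  99  99 100  98  99 100 101  99 100 100 100]
48 [151 149 150 150 149 150 155 158 162 164 164 127  99 105 114 106 101  96
  97 100  99 100  99  99  99 100 100 100 101 101]
54 [149 149 148 149 148 152 154 159 162 164 165 126 141 107 114 107 101  96
  97  99 100  99 101 100 101 101  99  99 100 100]
60 [148 152 152 152 151 152 157 161 165 167 168 128 163 122 114 107 101  96
  99 100 100 100 101 101 101 101 101 100 101 101]
66 [153 152 153 153 153 155 160 162 164 165 168 128 155 123 114 107 102  96
  99 101 101 101 100 101 101 101 101 102 102 102]
```

Request:
apply_moves([
  [[0.08,-0.002,0,0,0,0],[0.16,-0.002,0,0,0,0],[0.22,-0.002,0,0,0,0],[0.27,-0.002,0,0,0,0],[0.32,-0.002,0,0,0,0],[0.37,-0.002,0,0,0,0],[0.42,-0.002,0,0,0,0],[0.46,-0.002,0,0,0,0],[0.5,-0.002,0,0,0,0],[0.5,-0.002,0,0,0,0]],
])

```text
clock: 36.15
ee_pos: [477.7, -96.0, 93.5]
orientation: [0.76, 0.65, -0.0, -0.0]
contact_force: [-0.3, -1.0, -1.0]
opening: 0.132
grasp_force: 58.8
```

Request:
apply_moves([
  [[0.07,0,0,0,0,0],[0.14,0,0,0,0,0],[0.21,0,0,0,0,0],[0.28,0,0,0,0,0],[0.35,0,0,0,0,0],[0.42,0,0,0,0,0],[0.48,0,0,0,0,0],[0.54,0,0,0,0,0],[0.6,0,0,0,0,0],[0.6,0,0,0,0,0]],
])

```text
clock: 37.4
ee_pos: [487.0, -36.5, 93.4]
orientation: [0.76, 0.65, 0.0, -0.0]
contact_force: [0.4, -0.4, -2.2]
opening: 0.137
grasp_force: 58.8
```

Free so far. Now the last few millimetres, until the shoulder touches.

Request:
apply_moves([
  [[0.01,0,0,0,0,0],[0.02,0,0,0,0,0],[0.03,0,0,0,0,0],[0.035,0,0,0,0,0],[0.04,0,0,0,0,0],[0.045,0,0,0,0,0],[0.05,0,0,0,0,0],[0.05,0,0,0,0,0],[0.05,0,0,0,0,0],[0.05,0,0,0,0,0]],
])

```text
clock: 38.65
ee_pos: [487.7, -32.1, 93.5]
orientation: [0.76, 0.65, -0.0, 0.0]
contact_force: [-0.3, -0.5, -1.4]
opening: 0.133
grasp_force: 58.8
```

Request:
apply_moves([
  [[0.005,0,0,0,0,0],[0.01,0,0,0,0,0],[0.015,0,0,0,0,0],[0.02,0,0,0,0,0],[0.02,0,0,0,0,0],[0.02,0,0,0,0,0],[0.02,0,0,0,0,0],[0.02,0,0,0,0,0],[0.02,0,0,0,0,0],[0.02,0,0,0,0,0]],
])

```text
clock: 39.9
ee_pos: [487.8, -31.6, 93.6]
orientation: [0.76, 0.65, -0.001, 0.001]
contact_force: [-1.5, -6.7, -1.5]
opening: 0.137
grasp_force: 58.8
```

The shoulder touched at the expected depth, with 6.7 N. I'm releasing and retreating upward.

Request:
apply_moves([
  [[0,0,0,0,0,0],[0,0,0,0,0,0],[0,0,0,0,0,0],[0,0,0,0,0,0],[0,0,-0.03,0,0,0],[0,0,-0.1,0,0,0],[0,0,-0.25,0,0,0],[0,0,-0.4,0,0,0],[0,0,-0.6,0,0,0],[-0.1,0,-0.8,0,0,0]],
], jaw=0.5)

```text
clock: 41.15
ee_pos: [486.7, -39.5, 175.0]
orientation: [0.76, 0.65, 0.0, 0.0]
contact_force: [0.5, 0.1, -0.0]
opening: 0.501
grasp_force: 0.0
```

Request:
apply_moves([
  [[-0.05,0,-0.05,0,0,0],[-0.1,0,-0.1,0,0,0],[-0.2,0,-0.15,0,0,0],[-0.3,0,-0.2,0,0,0],[-0.4,0,-0.2,0,0,0],[-0.5,0,-0.2,0,0,0],[-0.6,0,-0.2,0,0,0],[-0.7,0,-0.2,0,0,0],[-0.7,0,-0.2,0,0,0],[-0.7,0,-0.2,0,0,0]],
])

```text
clock: 42.4
ee_pos: [475.7, -108.9, 193.4]
orientation: [0.76, 0.65, 0.0, -0.0]
contact_force: [-0.1, -0.2, -0.4]
opening: 0.502
grasp_force: 0.0
```

```bash
python3 - <<'E'
from h import *
np.set_printoptions(precision=1,suppress=True)
y=-.155; d0,d1=np.array([np.cos(y),np.sin(y)]),np.array([-np.sin(y),np.cos(y)])
c=lambda a:[497+a[0]*d0[0]+a[1]*d1[0],26.7+a[0]*d0[1]+a[1]*d1[1],a[2]]
for n in ('wrist','scene'):
    p=shot(n); h=cv2.cvtColor(p['img'],cv2.COLOR_RGB2HSV); m=((h[...,0]<8)|(h[...,0]>172))&(h[...,1]>150)&(h[...,2]>50)
    k,l,st,ce=cv2.connectedComponentsWithStats(m.astype(np.uint8)); b=1+np.argsort(-st[1:,4])[:2]
    print(n,'red',st[b].tolist(),ce[b],'pred T-bar ends',proj(p,[c((-35,-88,89)),c((35,-88,89)),c((0,-88,89))]).ravel())
    for t in ('lock_pin','drill_plate'): print(t,[(np.round(b['extent'],1),round(b['confidence'],2)) for b in spotter.boxes_of(t,p)[:1]])
    f=lambda z:np.array([c((a,e,z)) for a in (-100,100) for e in (-23,23)]); print('pred plate top corners',proj(p,f(76)).ravel(),'tip',proj(p,[c((0,50,89))]).ravel())
print(monitor.observe()['contact_force'],monitor.observe()['clock'])
E
```

```text
wrist red [[270, 125, 97, 20, 1736], [512, 115, 24, 5, 67]] [[317.5 134.9]
 [524.2 117. ]] pred T-bar ends [267.9 134.6 366.2 134.5 317.  134.5]
lock_pin [(array([270.4,  30.6, 369.4, 143.4]), 0.74)]
drill_plate [(array([167.3,   0. , 465.4,  42.9]), 0.92)]
pred plate top corners [173.5  38.4 165.4 -38.  460.3  38.1 468.2 -38.4] tip [316.7 -99.1]
scene red [[239, 197, 33, 21, 263], [112, 112, 16, 17, 111]] [[255.4 207.3]
 [117.1 118.3]] pred T-bar ends [239.1 215.4 270.4 198.4 255.  206.8]
lock_pin [(array([233.1, 187.1, 271. , 215.6]), 0.73)]
drill_plate [(array([181.1, 157.1, 274.2, 216.3]), 0.58)]
pred plate top corners [192.8 213.9 181.6 199.1 279.6 168.7 267.2 155.8] tip [218.3 164.4]
[-0.9  0.6 -0.9] 42.7
```

Both views show the T-bar within 1 px of its fully-home position, and the plate where it should be. I'm handing in.

```bash
python3 -c "
from rig import workorder
print(workorder.finish_job())"
```

```text
the job is handed in; nothing more can be done
None
```

The drill plate is seated on the dowels and the lock pin is pushed fully home from the jig's right (-y) side; the job went in at about 43 s, and the hand-in returned no verdict.

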